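# Seat the hand grinder and lock its ring

### The arm

A 6-joint arm with a two-finger parallel gripper is mounted at the origin on a cart in front of the work surface, level with it; the furniture and walls round the work are solid. World frame = base frame: x ahead of the robot, y to its left, z up, the work surface at z = 0. Lengths are in m, angles in rad, forces in N, time in s.
With the tool pointing down it reaches from about 0.35 to 0.8 m from the base axis. Payload 7.3 kg.
Tool frame: the origin (TCP) lies midway between the tips of the shut fingers; the grasp point (between the pads) lies r.grasp_offset behind it (r.grasp_offset is the distance from the TCP to the grasp point, in m); z points along the fingers, y is the line along which they close (so a half turn about z gives the same grasp; the last joint's range is limited). The gripper opens to 85 mm and grips with 20 to 120 N. Pads are 22 mm wide; open, the fingers measure 114 mm over their backs; the gripper's body (76 mm by 85 mm) begins 54 mm behind the grasp point. The pads swing forward as they close: fully open they stand 13 mm farther back than shut.
Start: joints at [1.2, 0.342, 1.524, -0, 1.275, -0.146], TCP at [0.117, 0.512, 0.231] pointing down, gripper open.
Joint ranges: [-2.53, 2.53], [-0.77, 2.02], [0.04, 2.7], [-1, 4.14], [0.28, 2.66], [-3.11, 3.11]. Speed limits (rad/s): [2.57, 2.57, 3.14, 3.14, 3.14, 3.14].

### API

Orientations are given as a unit quaternion [x, y, z, w].
In Python, from cell import r, optics gives the robot as it stands. The module is installed in compiled form; this text tells all that it offers.
- The arm moves only by the tool jog_arm, never from a script. Its argument "steps" is one flat list of numbers, 7 for each row, row after row: the shift along the tool's x, y, z as a fraction of full scale, then the turn, a rotation vector about the tool's x, y, z as a fraction of full scale, then the gripper command: -1 is shut, 1 is fully open, values between are in proportion. A call has 1 to 5 rows; each row shifts and turns the commanded pose from where the row before left it, along the tool's axes as they then stand; what a row does not reach is not made up. Full scale, the value 1, is 20 mm for a shift and 5 degrees for a turn. A row lasts 1/12 s, in which the tool goes at most 41.7 mm and 7.16 degrees, less where a joint would pass 70% of its speed; a pose out of reach is approached as far as the arm can. A call with a number of a shift or a turn outside -1 to 1 is refused whole. A call with a gripper value outside its range is refused whole. The fingers move at their own pace and stop on an object; the grip force is fixed at half the most. Time passes only in rows, so rows that do not move let the fingers close. It gives the time, the measured TCP pose, the force, the opening and the grip force at its end, in the units of the state.
- r.get_state(): the state, without advancing time (a new reading comes with each control period).
- optics.read_camera(name): name is "scene" or "top"; returns (picture, depth): 384x512x3 uint8, red, green, blue; 384x512 float32, m along the optical axis (not along the pixel's ray), 0 where there is no reading.
- optics.camera_params(name): a dict with "fovy" (degrees; the focal length in pixels is half the picture's height over the tangent of half this angle, whatever the lens; pixels are square), "cx", "cy" (the principal point, pixels), "k1" (the pictures are not rectified: a ray, as slopes to the right and down, at radius r is drawn at 1 + k1 r^2 times it, then the intrinsics apply), "extrinsics" (4x4, takes a point from camera to world coordinates). Camera axes: x right, y up, looking along -z (the intrinsics and any distortion apply to the point x, -y, -z); pixel columns grow to the right and rows downward; lengths in m; the calibration is good to about 2 mm. A picture is of the moment at which its call begins. camera_params takes no time and is no camera call.
- r.hand_in(): hands the job in; it is judged then, once.
The state is a dict: "clock": time; "q": joint angles; "joint_vel": joint speeds; "tau": joint torques, N m; "ee_pos": TCP position; "eef_rot": TCP orientation; "contact_force": force on the tool from outside, world axes, zero at the start; "wrist_torque": the same for the moment, N m; "grip_width": opening from 0.0 (shut) to 1.0 (fully open); "grasp_force": force on a finger pad.
Only numpy, scipy, OpenCV 4.12 (cv2) and the standard library are available. Lean on these libraries where they do the work, as an engineer would, in place of code of your own. Each camera call takes 0.05 s, during which the arm holds its last target. There are 200 camera calls.

### The job

Put the hand coffee grinder fully down into its stand with the two orange marks together, then press gently down on the knurled lock ring so that the barrel stays still with its mark where it is, and turn the ring clockwise until it is home against its stop. Do not overload the sprung pad in the stand, leave the other things alone, and let go at the end with the grinder standing locked in the stand.

Things in the scene. Friction and masses are not known exactly. Their poses are not given: they have to be found in the camera images.
- grinder: loose hand coffee grinder, 132 mm tall, 0.25-0.45 kg. Origin: centre of underside, z up; orange mark on its -x side. Barrel 58 mm wide up to z 66 mm, foot tapered to 50 mm; neck 39 mm wide; on it the knurled lock ring, 51 mm wide, 26 mm tall: the place to grip. The ring slides stiffly (6 N) on the neck: its middle is somewhere at z 99 (on its shoulder) to 105 mm, unmeasured
- grinder_mark (a point): middle of the orange line on the barrel, 30 mm from the grinder's axis on its -x side, 53 mm above its underside
- stand: heavy dark round stand, fixed, 104 mm across, 36 mm tall. Origin: centre of underside, z up; orange mark on its rim on its -x side. Round socket 64 mm in diameter, open at the top, floored by the sprung pad whose top is 16 mm above the worktop when free
- stand_mark (a point): orange mark on the rim of the stand, 36.5 mm from its axis on its -x side, 36 mm above the worktop
- rest_pad: black rubber pad in the socket, origin at its top's centre. Sinks 1 mm per 5 N, 6 mm at most; must never carry over 28 N, grinder's weight included. Only the feet's friction on it keeps the barrel from turning: unpressed, the barrel turns along with the ring; 14 to 18 N of downward push on the ring hold it
- lock_ring (a joint): angle of the lock ring relative to the barrel (rad), growing clockwise seen from above: 0 to 0.2 at the start (loose), 1.3 at its stop (home, locked). Friction 0.18 N m, stays where it is left. Up to 0.4 it counts as not yet turned
- honey_jar: honey jar with red lid, 60 mm in diameter, 85 mm tall, bystander; origin centre of underside
- espresso_cup: white espresso cup, 62x87x51 mm, bystander; origin centre of underside
- tomato_tin: food tin, 57 mm in diameter, 72 mm tall, bystander; origin centre of underside
- spice_jar_2: spice jar with black cap, 41 mm in diameter, 105 mm tall, bystander; origin centre of underside
- pepper_mill: brown wooden pepper mill, 58 mm in diameter, 150 mm tall, bystander; origin centre of underside
- teaspoon: steel teaspoon, 130x27x11 mm, lying flat, bystander; origin centre of underside
Things that resemble listed ones, but are neither listed nor needed, are in the scene too. Leave any purple or yellow look-alike of the grinder alone.

How it is judged:
By the outcome, as a careful person would: the job done as asked, in the order asked, and still so for the second after the job is handed in, with the robot touching nothing.
It also fails if it takes over 54 s, if anything falls off the work surface, if the arm or the gripper's body presses on something with over 40 N, if the wrist force passes 120 N, or if a joint passes its speed limit or range.

## Working session

There is one attempt and no reset: what is moved stays moved. The work goes in short steps, Python scripts to look and compute and a tool call to move; the robot and the scene stay as the last step left them, time stands still between calls to the robot, and variables do not carry over. Pictures are saved under pics/ and viewed, at most 10 in all, crops included, and the job is handed in when it is done.

Besides the shell and the picture viewer there is one more tool, called after ">>>" as name(argument=value, ...) on one line, values as JSON. jog_arm: Moves the arm, as the interface text tells. Its arguments: {"type":"object","properties":{"steps":{"type":"array"}},"required":["steps"]}

```bash
mkdir -p pics; cat > h.py <<'E'
import numpy as np, cv2
from cell import r, optics
from scipy.spatial.transform import Rotation as R
def look(n): 
    p,d=optics.read_camera(n); return p,d,optics.camera_params(n)
def save(f,p): cv2.imwrite('pics/'+f,cv2.cvtColor(p,cv2.COLOR_RGB2BGR))
def rays(c,uv,shape=(384,512)):
    f=shape[0]/2/np.tan(np.radians(c['fovy'])/2)
    uv=np.atleast_2d(np.array(uv,float)); s=(uv-[c['cx'],c['cy']])/f
    u=s.copy()
    for _ in range(20): u=s/(1+c['k1']*(u**2).sum(1,keepdims=True))
    E=np.array(c['extrinsics']); d=np.c_[u[:,0],-u[:,1],-np.ones(len(u))]
    return E[:3,3], d@E[:3,:3].T
def onz(c,uv,z):
    o,d=rays(c,uv); return o+d*((z-o[2])/d[:,2])[:,None]
def bydepth(c,uv,dep):
    o,d=rays(c,uv); return o+d*np.reshape(dep,(-1,1))
E
python3 - <<'E'
from h import *
for n in('scene','top'):
    p,d,c=look(n); save(n+'0.png',p); np.savez(n+'0.npz',p=p,d=d); print(n,{k:np.round(v,3).tolist() for k,v in c.items()})
print(r.get_state(), r.grasp_offset)
a=cv2.imread('pics/scene0.png');b=cv2.imread('pics/top0.png')
E
```

```text
scene {'fovy': 57.52, 'cx': 260.089, 'cy': 184.212, 'k1': 0.016, 'extrinsics': [[0.902, 0.191, -0.388, 0.122], [-0.432, 0.4, -0.808, -0.884], [0.001, 0.896, 0.443, 0.594], [0.0, 0.0, 0.0, 1.0]]}
top {'fovy': 42.286, 'cx': 263.711, 'cy': 192.631, 'k1': 0.065, 'extrinsics': [[0.394, 0.735, -0.552, -0.355], [-0.919, 0.308, -0.246, -0.391], [-0.01, 0.604, 0.797, 1.412], [0.0, 0.0, 0.0, 1.0]]}
{'clock': 0.1, 'q': array([ 1.19997929e+00,  3.42621391e-01,  1.52490625e+00, -1.43628570e-05,
        1.27542867e+00, -1.46001840e-01]), 'joint_vel': array([-0.00087946, -0.00190229, -0.00113263,  0.00146884,  0.00149968,
       -0.00040787]), 'tau': array([ 1.32680812e-03, -4.34454060e+01, -2.46490592e+01, -1.24135195e-04,
        4.77328387e-03,  2.21022373e-05]), 'ee_pos': array([0.11688793, 0.51145329, 0.23071722]), 'eef_rot': array([ 1.12168917e-01,  9.93688920e-01, -6.60945495e-04, -1.67595632e-04]), 'contact_force': array([-0.06563946,  1.06275165,  0.55498019]), 'wrist_torque': array([ 0.04215789, -0.02606029,  0.02047827]), 'grasp_force': 0.0, 'grip_width': 0.9970604433863386} 0.0187
```

View pics/scene0.png

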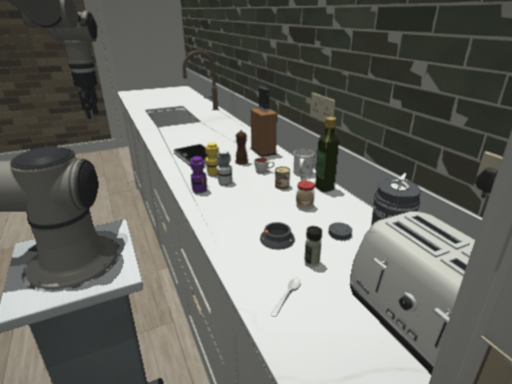

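View pics/top0.png

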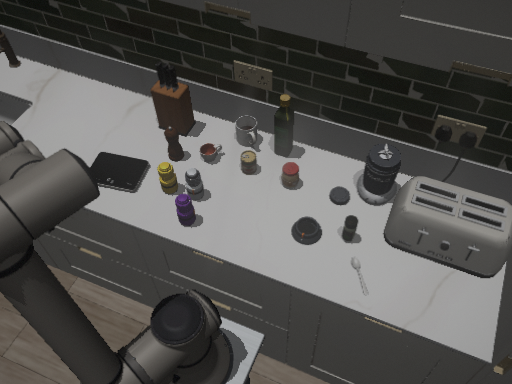

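Scene: the stand is at (278,235), with an orange mark on its left. The silver-grey grinder is at (225,170), partly behind the purple and yellow look-alikes. Top: the stand is at (307,230) and the grinder at (195,182). Next I'll measure orange pixels and zoom in.

```bash
python3 - <<'E'
from h import *
T=[]
for n,b in(('scene',[(190,140,60,60),(250,210,60,45)]),('top',[(150,155,70,75),(280,205,60,45)])):
    z=np.load(n+'0.npz');p=z['p'];d=z['d'];c=optics.camera_params(n)
    hsv=cv2.cvtColor(p,cv2.COLOR_RGB2HSV)
    m=((hsv[...,0]>=4)&(hsv[...,0]<=17)&(hsv[...,1]>150)&(hsv[...,2]>90)).astype(np.uint8)
    k,l,s,ce=cv2.connectedComponentsWithStats(m)
    for i in range(1,k):
        u,v=ce[i]; 
        if s[i][4]<2 : continue
        for (x,y,w,h) in b:
            if x<u<x+w and y<v<y+h: print(n,ce[i].round(1),s[i][4],bydepth(c,ce[i],d[int(v+.5),int(u+.5)]).round(4), onz(c,ce[i],.036).round(4),onz(c,ce[i],.053).round(4))
    for (x,y,w,h) in b:
        T.append(cv2.resize(p[y:y+h,x:x+w],(380,280),interpolation=cv2.INTER_CUBIC))
save('crop1.png',np.vstack([np.hstack(T[:2]),np.hstack(T[2:])]))
E
```

```text
scene [266. 231.] 3 [[ 0.4934 -0.1475  0.039 ]] [[ 0.4955 -0.1435  0.036 ]] [[ 0.4841 -0.1661  0.053 ]]
```

View pics/crop1.png

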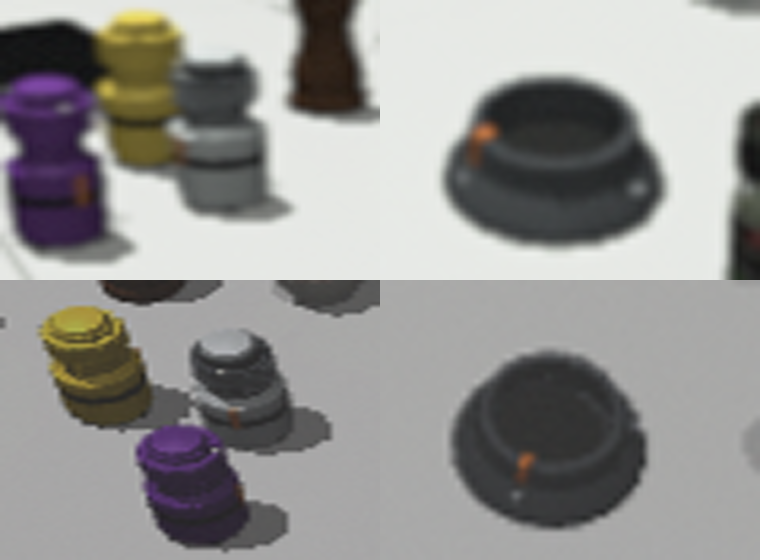

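The crops show the grinder's orange mark at about (218,172) in scene and (193,192) in top. The stand's mark is at about (266.5,231) in scene and (303,234) in top. I'll get axes from the depth clouds.

```bash
cat >> h.py <<'E'
def cloud(n,x,y,w,h,p,d,c):
    uu,vv=np.meshgrid(np.arange(x,x+w),np.arange(y,y+h)); dd=d[vv,uu].ravel()
    P=bydepth(c,np.c_[uu.ravel(),vv.ravel()],dd); k=dd>0
    return P[k],p[vv,uu].reshape(-1,3)[k]
def circ(P,rad):
    from scipy.optimize import least_squares
    s=least_squares(lambda q:np.hypot(P[:,0]-q[0],P[:,1]-q[1])-rad,P[:,:2].mean(0),loss='soft_l1',f_scale=.002); return s.x,np.std(s.fun)
def tri(cs,uvs):
    A=0;b=0
    for c,u in zip(cs,uvs):
        o,d=rays(c,u); d=d[0]/np.linalg.norm(d[0]); M=np.eye(3)-np.outer(d,d); A=A+M;b=b+M@o
    return np.linalg.solve(A,b)
E
python3 - <<'E'
from h import *
Z={n:np.load(n+'0.npz') for n in('scene','top')}; C={n:optics.camera_params(n) for n in Z}
print('gm',tri([C['scene'],C['top']],[(218.1,172.1),(193.1,192)]).round(4))
print('sm',tri([C['scene'],C['top']],[(266.5,231),(303.2,233.8)]).round(4))
for n,(gx,gy,gw,gh),(x,y,w,h) in(('scene',(216,148,20,40),(255,215,42,35)),('top',(182,164,26,36),(288,212,38,34))):
    P,_=cloud(n,gx,gy,gw,gh,Z[n]['p'],Z[n]['d'],C[n])
    near=P[(P[:,2]>.1)]; print(n,'z range',P[:,2].max().round(4))
    t=P[P[:,2]>.126]; print(' top',len(t),np.median(t,0).round(4), ((t.max(0)+t.min(0))/2).round(4))
    for lo,hi,rad in((.022,.062,.029),(.092,.108,.0255)):
        q=P[(P[:,2]>lo)&(P[:,2]<hi)]; print(' fit',len(q),[np.round(v,4) for v in circ(q,rad)])
    P,_=cloud(n,x,y,w,h,Z[n]['p'],Z[n]['d'],C[n]); print(' stand zmax',np.percentile(P[:,2],[50,90,99]).round(4))
    q=P[P[:,2]>.034];print(' rim',len(q),q[:,:2].min(0).round(4),q[:,:2].max(0).round(4),[np.round(v,4) for v in circ(q,.0365)])
    q=P[(P[:,2]>.010)&(P[:,2]<.022)]; print(len(q))
for n in('top',):
  # bystander rough positions
  for nm,u,v in(('yel',167,168),('pur',184,200),('mill',174,140),('cup',208,152),('tin',248,158),('honey',290,170),('spice',350,222)):
    d=Z[n]['d'][v,u]; print(nm,bydepth(C[n],(u,v),d).round(3))
E
```

```text
gm [0.493  0.2507 0.0584]
sm [ 0.4912 -0.1534  0.0426]
scene z range 0.1345
 top 37 [0.5215 0.2592 0.1316] [0.5235 0.2659 0.1305]
 fit 163 [array([0.5243, 0.2685]), np.float64(0.0128)]
 fit 68 [array([0.5245, 0.2678]), np.float64(0.0199)]
 stand zmax [0.0054 0.0334 0.0386]
 rim 139 [ 0.4892 -0.189 ] [ 0.5657 -0.1126] [array([ 0.5283, -0.1506]), np.float64(0.0022)]
336
top z range 0.1375
 top 84 [0.5135 0.2573 0.1303] [0.473  0.2525 0.1319]
 fit 119 [array([0.5254, 0.2656]), np.float64(0.0022)]
 fit 49 [array([0.5249, 0.2644]), np.float64(0.0022)]
 stand zmax [0.0045 0.0301 0.038 ]
 rim 69 [ 0.4895 -0.189 ] [ 0.5675 -0.1148] [array([ 0.5277, -0.1515]), np.float64(0.0022)]
311
yel [[0.507 0.348 0.126]]
pur [[0.41  0.23  0.127]]
mill [[0.644 0.402 0.107]]
cup [[0.714 0.312 0.009]]
tin [[0.701 0.138 0.065]]
honey [[ 0.699 -0.024  0.075]]
spice [[ 0.553 -0.284  0.1  ]]
```

```bash
cat >> h.py <<'E'
def orange(p,box):
    x,y,w,h=box; a=p[y:y+h,x:x+w].astype(float)
    wt=np.clip((a[...,0]-a[...,2])-0.25*a[...,0]-12,0,None)*(a[...,1]<.72*a[...,0])
    v,u=np.mgrid[y:y+h,x:x+w]; return np.array([(u*wt).sum(),(v*wt).sum()])/wt.sum(), (wt>0).sum()
E
python3 - <<'E'
from h import *
Z={n:np.load(n+'0.npz') for n in('scene','top')}; C={n:optics.camera_params(n) for n in Z}
for n,gb,sb,ga in(('scene',(214,166,8,12),(258,224,16,16),(0.525,.2665)),('top',(187,186,12,12),(296,226,14,14),(.525,.265))):
    sa={'scene':(.5283,-.1506),'top':(.5277,-.1515)}[n]
    g,k=orange(Z[n]['p'],gb); s,k2=orange(Z[n]['p'],sb); print(n,g.round(1),k,s.round(1),k2)
    for u,z,a in((g,.053,ga),(s,.036,sa),(s,.033,sa)):
        q=onz(C[n],u,z)[0]; dlt=q[:2]-a; print('  ',q.round(4),np.hypot(*dlt).round(4),np.degrees(np.arctan2(-dlt[1],-dlt[0])).round(1))
    # floor check of table plane height near
    for (u,v) in((240,260),(250,230)): print('  tab',bydepth(C[n],(u,v),Z[n]['d'][v,u]).round(4))
E
```

```text
scene [nan nan] 0 [266.  231.1] 12
   [nan nan nan] nan nan
   [ 0.4954 -0.1439  0.036 ] 0.0336 -11.4
   [ 0.4974 -0.14    0.033 ] 0.0327 -19.0
  tab [[ 0.3958 -0.1892  0.0007]]
  tab [[ 0.4777 -0.0715  0.001 ]]
top [nan nan] 0 [302.4 233.8] 6
   [nan nan nan] nan nan
   [ 0.4932 -0.15    0.036 ] 0.0346 -2.5
   [ 0.495  -0.1495  0.033 ] 0.0327 -3.5
  tab [[0.3413 0.0061 0.004 ]]
  tab [[ 4.61e-01  2.47e-02 -2.00e-04]]h.py:33: RuntimeWarning: invalid value encountered in divide
  v,u=np.mgrid[y:y+h,x:x+w]; return np.array([(u*wt).sum(),(v*wt).sum()])/wt.sum(), (wt>0).sum()
```

>>> jog_arm(steps=[-1,-0.55,-0.4,0,0,1,1,-1,-0.5,-0.4,0,0,1,1,-1,-0.4,0,0,0,1,1,-1,-0.3,0,0,0,1,1,-1,-0.3,0,0,0,1,1])

```text
clock: 0.52
ee_pos: [0.1944, 0.4345, 0.2471]
eef_rot: [0.327, 0.945, -0.0, -0.0]
contact_force: [-0.0, 0.4, -0.3]
grip_width: 1.002
grasp_force: 0.0
```

```bash
cat >> h.py <<'E'
def plan(pos,psi,n):
    """world target -> n equal rows in tool axes (fractions); psi=angle of tool y, deg"""
    s=r.get_state(); M=R.from_quat(s['eef_rot']).as_matrix(); p=s['ee_pos']
    p0=np.degrees(np.arctan2(M[1,1],M[0,1])); dp=(psi-p0+90)%180-90
    print('now',p.round(4),'psi',p0.round(1),'tilt',np.degrees(np.arccos(-M[2,2])).round(2),'F',s['contact_force'].round(1),'w',round(s['grip_width'],3))
    st=(np.array(pos)-p)/n
    for i in range(n):
        Y=np.radians(p0+dp*i/n); y=np.array([np.cos(Y),np.sin(Y),0]); z=np.array([0,0,-1.]); x=np.cross(y,z)
        print(np.round([st@x/.02,st@y/.02,st@z/.02],2).tolist(),round(-dp/n/5,2))
E
python3 - <<'E'
from h import *
n='top';z=np.load('top0.npz');c=optics.camera_params(n)
for u in((193.1,192),(192.7,191.6)):
  q=onz(c,u,.053)[0];dl=q[:2]-[.525,.2652];print(q.round(4),np.hypot(*dl).round(4),np.degrees(np.arctan2(-dl[1],-dl[0])).round(1))
plan([.525,.266,.20],0,20)
E
```

```text
[0.4962 0.2533 0.053 ] 0.0312 22.5
[0.4972 0.2553 0.053 ] 0.0295 19.5
now [0.1944 0.4345 0.2471] psi 51.9 tilt 0.02 F [-0.   0.4 -0.3] w 1.002
[-0.91, 0.18, 0.12] 0.52
[-0.9, 0.22, 0.12] 0.52
[-0.89, 0.26, 0.12] 0.52
[-0.88, 0.3, 0.12] 0.52
[-0.86, 0.34, 0.12] 0.52
[-0.85, 0.38, 0.12] 0.52
[-0.83, 0.42, 0.12] 0.52
[-0.81, 0.45, 0.12] 0.52
[-0.79, 0.49, 0.12] 0.52
[-0.76, 0.52, 0.12] 0.52
[-0.74, 0.56, 0.12] 0.52
[-0.71, 0.59, 0.12] 0.52
[-0.69, 0.62, 0.12] 0.52
[-0.66, 0.65, 0.12] 0.52
[-0.63, 0.68, 0.12] 0.52
[-0.6, 0.71, 0.12] 0.52
[-0.56, 0.74, 0.12] 0.52
[-0.53, 0.76, 0.12] 0.52
[-0.49, 0.79, 0.12] 0.52
[-0.46, 0.81, 0.12] 0.52
```

>>> jog_arm(steps=[-0.91,0.18,0,0,0,0.52,1,-0.9,0.22,0,0,0,0.52,1,-0.89,0.26,0,0,0,0.52,1,-0.88,0.3,0,0,0,0.52,1,-0.86,0.34,0,0,0,0.52,1])

```text
clock: 0.93
ee_pos: [0.2771, 0.3928, 0.247]
eef_rot: [0.431, 0.903, -0.0, -0.0]
contact_force: [-0.0, -0.2, 0.6]
grip_width: 1.004
grasp_force: 0.0
```

>>> jog_arm(steps=[-0.85,0.38,0,0,0,0.52,1,-0.83,0.42,0,0,0,0.52,1,-0.81,0.45,0,0,0,0.52,1,-0.79,0.49,0,0,0,0.52,1,-0.76,0.52,0,0,0,0.52,1])

```text
clock: 1.35
ee_pos: [0.3599, 0.351, 0.247]
eef_rot: [0.53, 0.848, -0.0, -0.0]
contact_force: [-0.4, 0.3, 0.1]
grip_width: 0.996
grasp_force: 0.0
```

>>> jog_arm(steps=[-0.74,0.56,0,0,0,0.52,1,-0.71,0.59,0,0,0,0.52,1,-0.69,0.62,0.2,0,0,0.52,1,-0.66,0.65,0.2,0,0,0.52,1,-0.63,0.68,0.2,0,0,0.52,1])

```text
clock: 1.77
ee_pos: [0.4424, 0.309, 0.2348]
eef_rot: [0.623, 0.783, -0.0, -0.0]
contact_force: [0.0, -0.4, 0.5]
grip_width: 0.998
grasp_force: 0.0
```

>>> jog_arm(steps=[-0.6,0.71,0.3,0,0,0.52,1,-0.56,0.74,0.3,0,0,0.52,1,-0.53,0.76,0.3,0,0,0.52,1,-0.49,0.79,0.3,0,0,0.52,1,-0.46,0.81,0.3,0,0,0.52,1])

```text
clock: 2.18
ee_pos: [0.5257, 0.2671, 0.2046]
eef_rot: [0.707, 0.707, -0.0, -0.0]
contact_force: [-0.3, 0.9, -0.6]
grip_width: 1.0
grasp_force: 0.0
```

```bash
python3 - <<'E'
from h import *
plan([.525,.266,.20],0,1)
T=[]
for n,b in(('scene',(180,110,80,80)),('top',(140,140,80,80))):
    p,d,c=look(n); np.savez(n+'1.npz',p=p,d=d); x,y,w,h=b
    T.append(cv2.resize(p[y:y+h,x:x+w],(400,400),interpolation=cv2.INTER_CUBIC))
save('crop2.png',np.hstack(T))
E
```

```text
now [0.5257 0.2671 0.2046] psi -0.1 tilt 0.04 F [-0.3  0.9 -0.6] w 1.0
[-0.06, -0.03, 0.23] -0.01
```

View pics/crop2.png

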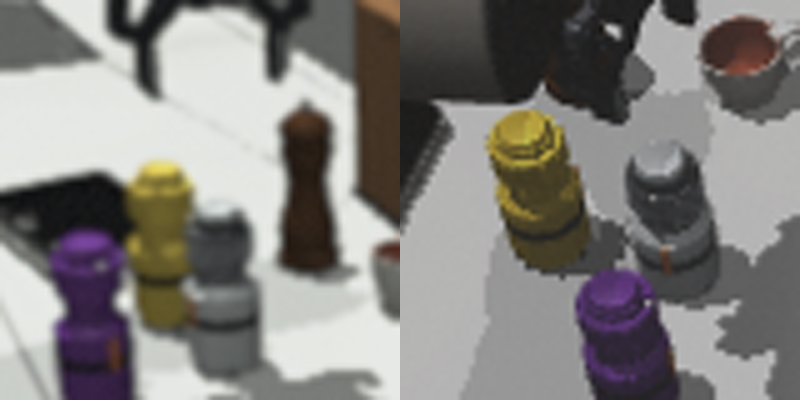

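The grinder is upright below the open fingers (scene fingertips near (210,128) and (235,126), grinder cap at (224,151)). The fingers straddle it, with the yellow and purple look-alikes clear. Descending.

>>> jog_arm(steps=[-0.06,-0.03,0.8,0,0,0,1,0,0,1,0,0,0,1,0,0,1,0,0,0,1,0,0,1,0,0,0,1,0,0,1,0,0,0,1])

```text
clock: 2.7
ee_pos: [0.524, 0.2668, 0.1086]
eef_rot: [0.706, 0.708, 0.0, -0.0]
contact_force: [-0.1, -0.5, 0.9]
grip_width: 0.998
grasp_force: 0.0
```

>>> jog_arm(steps=[0,0,0.8,0,0,0,1,0,0,0.8,0,0,0,1,0,0,0,0,0,0,1,0,0,0,0,0,0,0.5,0,0,0,0,0,0,0.3])

```text
clock: 3.12
ee_pos: [0.5247, 0.2669, 0.0783]
eef_rot: [0.706, 0.708, 0.001, 0.0]
contact_force: [-0.0, 0.0, 0.7]
grip_width: 0.749
grasp_force: 0.0
```

>>> jog_arm(steps=[0,0,0,0,0,0,0.15,0,0,0,0,0,0,0,0,0,0,0,0,0,-0.5,0,0,0,0,0,0,-1,0,0,0,0,0,0,-1])

```text
clock: 3.53
ee_pos: [0.5248, 0.2668, 0.0785]
eef_rot: [0.706, 0.708, 0.001, 0.0]
contact_force: [-1.6, 0.5, 6.0]
grip_width: 0.577
grasp_force: 61.6
```

```bash
python3 - <<'E'
from h import *
plan([.525,.266,.077],0,1); s=r.get_state(); print(s['grasp_force'],s['wrist_torque'])
E
```

```text
now [0.5248 0.2668 0.0785] psi 0.1 tilt 0.13 F [-1.6  0.5  6. ] w 0.577
[-0.04, 0.01, 0.07] 0.02
61.635764837265015 [ 0.03192191  0.09979397 -0.07109649]
```

>>> jog_arm(steps=[0,0,-0.1,0,0,0,-1,0,0,-0.3,0,0,0,-1,0,0,-0.5,0,0,0,-1,0,0,-0.6,0,0,0,-1,0,0,-0.6,0,0,0,-1])

```text
clock: 3.95
ee_pos: [0.5239, 0.2664, 0.12]
eef_rot: [0.706, 0.708, -0.0, -0.0]
contact_force: [0.5, -0.3, -3.9]
grip_width: 0.583
grasp_force: 62.7
```

>>> jog_arm(steps=[0,0,-0.6,0,0,0,-1,0,0,-0.5,0,0,0,-1,0,0,-0.3,0,0,0,-1,0,0,0,0,0,0,-1,0,0,0,0,0,0,-1])

```text
clock: 4.37
ee_pos: [0.5241, 0.2665, 0.1474]
eef_rot: [0.706, 0.708, 0.0, 0.0]
contact_force: [-0.0, -0.3, -3.7]
grip_width: 0.583
grasp_force: 62.7
```

```bash
python3 - <<'E'
from h import *
print(r.get_state()['grasp_force'])
plan([.528,-.151,.155],-24,24)
E
```

```text
62.6986563205719
now [0.5241 0.2665 0.1474] psi 0.1 tilt 0.01 F [-0.  -0.3 -3.7] w 0.583
[-0.87, 0.01, -0.02] 0.2
[-0.87, 0.02, -0.02] 0.2
[-0.87, 0.04, -0.02] 0.2
[-0.87, 0.05, -0.02] 0.2
[-0.87, 0.07, -0.02] 0.2
[-0.87, 0.08, -0.02] 0.2
[-0.86, 0.1, -0.02] 0.2
[-0.86, 0.11, -0.02] 0.2
[-0.86, 0.13, -0.02] 0.2
[-0.86, 0.14, -0.02] 0.2
[-0.86, 0.16, -0.02] 0.2
[-0.85, 0.17, -0.02] 0.2
[-0.85, 0.19, -0.02] 0.2
[-0.85, 0.2, -0.02] 0.2
[-0.84, 0.22, -0.02] 0.2
[-0.84, 0.23, -0.02] 0.2
[-0.83, 0.25, -0.02] 0.2
[-0.83, 0.26, -0.02] 0.2
[-0.82, 0.28, -0.02] 0.2
[-0.82, 0.29, -0.02] 0.2
[-0.81, 0.3, -0.02] 0.2
[-0.81, 0.32, -0.02] 0.2
[-0.8, 0.33, -0.02] 0.2
[-0.8, 0.35, -0.02] 0.2
```

>>> jog_arm(steps=[-0.5,0.01,-0.02,0,0,0.2,-1,-0.87,0.02,-0.02,0,0,0.2,-1,-0.87,0.04,-0.02,0,0,0.2,-1,-0.87,0.05,-0.02,0,0,0.2,-1,-0.87,0.07,-0.02,0,0,0.2,-1])

```text
clock: 4.78
ee_pos: [0.5245, 0.1853, 0.1484]
eef_rot: [0.737, 0.676, -0.001, -0.0]
contact_force: [0.6, -0.5, -2.4]
grip_width: 0.58
grasp_force: 62.7
```

>>> jog_arm(steps=[-0.87,0.08,-0.02,0,0,0.2,-1,-0.86,0.1,-0.02,0,0,0.2,-1,-0.86,0.11,-0.02,0,0,0.2,-1,-0.86,0.13,-0.02,0,0,0.2,-1,-0.86,0.14,-0.02,0,0,0.2,-1])

```text
clock: 5.2
ee_pos: [0.5252, 0.0983, 0.1505]
eef_rot: [0.766, 0.643, -0.001, -0.0]
contact_force: [-0.4, -0.6, -3.8]
grip_width: 0.577
grasp_force: 62.7
```

>>> jog_arm(steps=[-0.86,0.16,-0.02,0,0,0.2,-1,-0.85,0.17,-0.02,0,0,0.2,-1,-0.85,0.19,-0.02,0,0,0.2,-1,-0.85,0.2,-0.02,0,0,0.2,-1,-0.84,0.22,-0.02,0,0,0.2,-1])

```text
clock: 5.62
ee_pos: [0.526, 0.0113, 0.1525]
eef_rot: [0.793, 0.609, -0.001, -0.001]
contact_force: [0.2, 0.3, -3.2]
grip_width: 0.58
grasp_force: 62.7
```

>>> jog_arm(steps=[-0.84,0.23,-0.02,0,0,0.2,-1,-0.83,0.25,-0.02,0,0,0.2,-1,-0.83,0.26,-0.02,0,0,0.2,-1,-0.82,0.28,-0.02,0,0,0.2,-1,-0.82,0.29,-0.02,0,0,0.2,-1])

```text
clock: 6.03
ee_pos: [0.5269, -0.0754, 0.1545]
eef_rot: [0.819, 0.574, -0.001, -0.001]
contact_force: [0.4, -0.4, -2.4]
grip_width: 0.579
grasp_force: 62.7
```

>>> jog_arm(steps=[-0.81,0.3,-0.02,0,0,0.2,-1,-0.81,0.32,-0.02,0,0,0.2,-1,-0.8,0.33,-0.02,0,0,0.2,-1,-0.8,0.35,-0.02,0,0,0.2,-1,-0.37,0,0,0,0,0,-1])

```text
clock: 6.45
ee_pos: [0.5251, -0.1528, 0.1562]
eef_rot: [0.839, 0.544, -0.0, 0.0]
contact_force: [-0.9, 0.6, -3.2]
grip_width: 0.582
grasp_force: 62.7
```

>>> jog_arm(steps=[0,0,0,0,0,0,-1,0,0,0,0,0,0,-1])

```text
clock: 6.62
ee_pos: [0.5248, -0.1501, 0.1563]
eef_rot: [0.838, 0.545, -0.0, -0.001]
contact_force: [0.2, 0.5, -3.4]
grip_width: 0.579
grasp_force: 62.7
```

```bash
python3 - <<'E'
from h import *
plan([.528,-.151,.155],-24,1)
T=[]
for n,b in(('scene',(235,170,80,80)),('top',(265,155,80,100))):
    p,d,c=look(n); np.savez(n+'2.npz',p=p,d=d); x,y,w,h=b
    T.append(cv2.resize(p[y:y+h,x:x+w],(400,int(5*h)),interpolation=cv2.INTER_CUBIC)[:500])
T[0]=np.vstack([T[0],np.zeros((100,400,3),np.uint8)])
save('crop3.png',np.hstack(T))
E
```

```text
now [ 0.5248 -0.1501  0.1563] psi -23.9 tilt 0.1 F [ 0.2  0.5 -3.4] w 0.579
[0.02, 0.17, 0.07] 0.01
```

View pics/crop3.png

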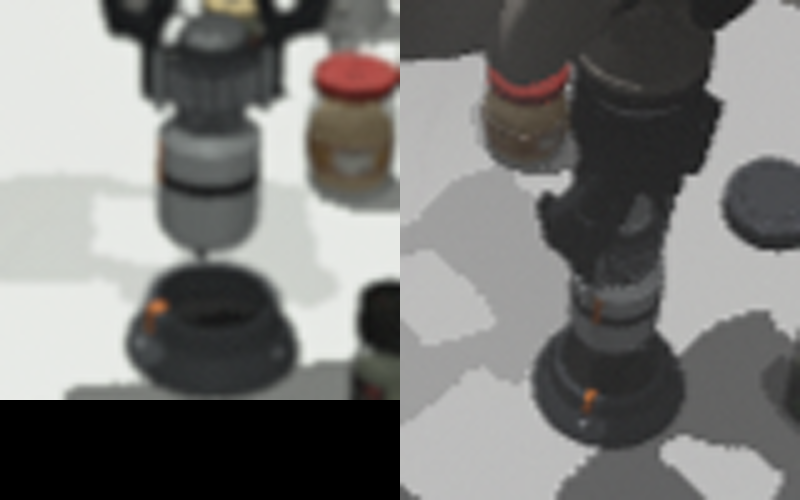

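The grinder hangs upright over the stand, with both marks on the same side. In scene crop the grinder mark is at (161,165) and the stand mark at (157,308); in top crop they are at (598,307) and (590,397). I'll now quantify the axes and mark angles.

```bash
cat >> h.py <<'E'
def omask(p,box):
    x,y,w,h=box; a=p[y:y+h,x:x+w].astype(float); wt=np.clip(a[...,0]-1.25*a[...,2]-8,0,None)
    v,u=np.mgrid[y:y+h,x:x+w]; return np.array([(u*wt).sum(),(v*wt).sum()])/max(wt.sum(),1e-9),(wt>0).sum()
E
python3 - <<'E'
from h import *
Z={n:np.load(n+'2.npz') for n in('scene','top')}; C={n:optics.camera_params(n) for n in Z}
tcp=np.array([.5248,-.1501,.1563]); G={};S={}
for n,gb,sb,bb,rb in(('scene',(264,196,7,16),(261,226,9,8),(266,194,22,30),(258,216,40,24)),('top',(302,208,7,14),(299,230,7,6),(299,208,20,18),(290,220,32,22))):
    p,d,c=Z[n]['p'],Z[n]['d'],C[n]
    G[n],k=omask(p,gb); S[n],k2=omask(p,sb); print(n,G[n].round(1),k,S[n].round(1),k2)
    P,_=cloud(n,*bb,p,d,c); q=P[(P[:,2]>.08)&(P[:,2]<.142)&(np.hypot(*(P[:,:2]-tcp[:2]).T)<.04)]
    a,e=circ(q,.029); print(' barrel',len(q),a.round(4),e.round(4),'z',q[:,2].min().round(3))
    P,_=cloud(n,*rb,p,d,c); q=P[(P[:,2]>.0335)&(P[:,2]<.043)]; b,e=circ(q,.0365); print(' rim',len(q),b.round(4),e.round(4))
    for nm,u,z,ax in(('g',G[n],.053+.0685+.0088,a),('s',S[n],.037,b)):
        m=onz(c,u,z)[0];dl=m[:2]-ax; print('  ',nm,m.round(4),np.hypot(*dl).round(4),np.degrees(np.arctan2(-dl[1],-dl[0])).round(1))
print('tri',tri([C['scene'],C['top']],[G['scene'],G['top']]).round(4),tri([C['scene'],C['top']],[S['scene'],S['top']]).round(4))
E
```

```text
scene [267. 205.] 1 [265.9 231.1] 16
 barrel 370 [ 0.5245 -0.1492] 0.0014 z 0.082
 rim 140 [ 0.5281 -0.1508] 0.0022
   g [ 0.4896 -0.1596  0.1303] 0.0364 16.6
   s [ 0.4944 -0.1452  0.037 ] 0.0342 -9.4
top [304.  216.9] 5 [302.5 233.8] 7
 barrel 180 [ 0.5252 -0.1506] 0.0017 z 0.082
 rim 54 [ 0.5291 -0.1514] 0.0023
   g [ 0.4955 -0.1492  0.1303] 0.0298 -2.7
   s [ 0.4929 -0.1505  0.037 ] 0.0362 -1.5
tri [ 0.4972 -0.1481  0.124 ] [ 0.4909 -0.1512  0.0412]
```

```bash
python3 - <<'E'
from h import *
plan([.5285,-.1513,.1563],-22.4,1)
E
```

```text
now [ 0.5253 -0.1494  0.1566] psi -23.8 tilt 0.06 F [-1.1  0.5 -3.4] w 0.581
[-0.02, 0.19, 0.02] -0.29
```

>>> jog_arm(steps=[-0.03,0.19,0,0,0,-0.29,-1,0,0,0.3,0,0,0,-1,0,0,0.5,0,0,0,-1,0,0,0.5,0,0,0,-1,0,0,0.5,0,0,0,-1])

```text
clock: 7.13
ee_pos: [0.5283, -0.1517, 0.1193]
eef_rot: [0.831, 0.556, -0.0, -0.001]
contact_force: [0.2, -0.5, -3.6]
grip_width: 0.588
grasp_force: 62.8
```

>>> jog_arm(steps=[0,0,0.3,0,0,0,-1,0,0,0.2,0,0,0,-1,0,0,0.1,0,0,0,-1,0,0,0,0,0,0,-1,0,0,0,0,0,0,-1])

```text
clock: 7.55
ee_pos: [0.529, -0.1525, 0.1091]
eef_rot: [0.831, 0.556, 0.0, 0.0]
contact_force: [0.2, 0.8, -3.2]
grip_width: 0.581
grasp_force: 62.8
```

>>> jog_arm(steps=[0,0,0.2,0,0,0,-1,0,0,0.15,0,0,0,-1,0,0,0.15,0,0,0,-1,0,0,0,0,0,0,-1,0,0,0,0,0,0,-1])

```text
clock: 7.97
ee_pos: [0.5287, -0.1523, 0.0986]
eef_rot: [0.831, 0.556, -0.0, -0.0]
contact_force: [-0.1, 0.3, -3.7]
grip_width: 0.579
grasp_force: 62.8
```

```bash
python3 - <<'E'
from h import *
s=r.get_state();print(s['ee_pos'],s['contact_force'],s['wrist_torque'])
T=[]
for n,b in(('scene',(245,180,60,70)),('top',(280,180,60,70))):
    p,d,c=look(n); np.savez(n+'3.npz',p=p,d=d); x,y,w,h=b
    T.append(cv2.resize(p[y:y+h,x:x+w],(400,467),interpolation=cv2.INTER_CUBIC))
save('crop4.png',np.hstack(T))
E
```

```text
[ 0.52868766 -0.15225911  0.09862121] [-0.07293749  0.34835596 -3.65494435] [ 0.15180395 -0.01210239 -0.00508221]
```

View pics/crop4.png

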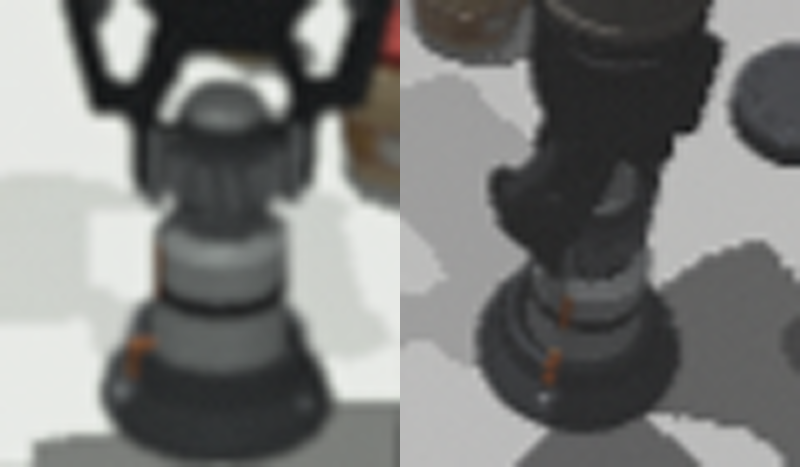

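The grinder is in the socket mouth. The marks are at (567,310) and (556,357) in the top crop, in line with each other.

```bash
python3 - <<'E'
from h import *
Z={n:np.load(n+'3.npz') for n in('scene','top')}; C={n:optics.camera_params(n) for n in Z}
bz=.0986-.0785; ax=np.array([.5290,-.1520]);G={};S={}
for n,gb,sb,bb in(('scene',(267,214,5,12),(262,228,7,6),(268,212,22,24)),('top',(302,223,6,7),(301,230,6,6),(299,218,20,14))):
    p,d,c=Z[n]['p'],Z[n]['d'],C[n]
    G[n],k=omask(p,gb);S[n],k2=omask(p,sb)
    P,_=cloud(n,*bb,p,d,c); q=P[(P[:,2]>.045)&(P[:,2]<.08)&(np.hypot(*(P[:,:2]-ax).T)<.04)]; a,e=circ(q,.029)
    print(n,G[n].round(1),k,S[n].round(1),k2,'barrel',len(q),a.round(4),e.round(4))
    for u,z in((G[n],bz+.053),(S[n],.036)):
        m=onz(c,u,z)[0];dl=m[:2]-(a if z>.05 else ax); print('  ',m.round(4),np.hypot(*dl).round(4),np.degrees(np.arctan2(-dl[1],-dl[0])).round(1))
print('tri',tri([C['scene'],C['top']],[G['scene'],G['top']]).round(4),tri([C['scene'],C['top']],[S['scene'],S['top']]).round(4))
E
```

```text
scene [0. 0.] 0 [265.4 231.6] 13 barrel 216 [ 0.5284 -0.1512] 0.0012
   [  4.2322 -32.2627   0.0731] 32.3243 96.6
   [ 0.4927 -0.1453  0.036 ] 0.0369 -10.4
top [304.2 226.5] 6 [302.5 233.8] 7 barrel 103 [ 0.529  -0.1532] 0.0018
   [ 0.4985 -0.1522  0.0731] 0.0305 -1.9
   [ 0.4933 -0.1501  0.036 ] 0.0358 -3.0
tri [ 0.0829 -0.262   0.6319] [ 0.4902 -0.1509  0.0403]
```

>>> jog_arm(steps=[0,0,0.07,0,0,0,-1,0,0,0.07,0,0,0,-1,0,0,0.06,0,0,0,-1,0,0,0,0,0,0,-1,0,0,0,0,0,0,-1])

```text
clock: 8.48
ee_pos: [0.5288, -0.1524, 0.0948]
eef_rot: [0.831, 0.556, 0.0, -0.0]
contact_force: [0.4, 1.3, -3.8]
grip_width: 0.581
grasp_force: 62.8
```

>>> jog_arm(steps=[0,0,0.05,0,0,0,-1,0,0,0,0,0,0,-1,0,0,0.05,0,0,0,-1,0,0,0,0,0,0,-1,0,0,0,0,0,0,-1])

```text
clock: 8.9
ee_pos: [0.5291, -0.1524, 0.0933]
eef_rot: [0.831, 0.556, 0.0, 0.0]
contact_force: [-0.9, 1.1, 2.5]
grip_width: 0.581
grasp_force: 63.1
```

>>> jog_arm(steps=[0,0,0.05,0,0,0,-1,0,0,0,0,0,0,-1,0,0,0,0,0,0,-1])

```text
clock: 9.15
ee_pos: [0.5291, -0.1525, 0.0923]
eef_rot: [0.831, 0.556, 0.0, 0.0]
contact_force: [-0.1, 1.3, 5.8]
grip_width: 0.583
grasp_force: 63.3
```

>>> jog_arm(steps=[0,0,0.05,0,0,0,-1,0,0,0,0,0,0,-1,0,0,0.05,0,0,0,-1,0,0,0,0,0,0,-1,0,0,0,0,0,0,-1])

```text
clock: 9.57
ee_pos: [0.5292, -0.1525, 0.0906]
eef_rot: [0.831, 0.556, 0.0, 0.001]
contact_force: [-0.6, 2.8, 6.7]
grip_width: 0.588
grasp_force: 63.5
```

>>> jog_arm(steps=[0.05,-0.02,0.05,0,0,0,-1,0,0,0,0,0,0,-1,0,0,0.05,0,0,0,-1,0,0,0,0,0,0,-1,0,0,0,0,0,0,-1])

```text
clock: 9.98
ee_pos: [0.5295, -0.152, 0.0894]
eef_rot: [0.831, 0.556, 0.001, 0.001]
contact_force: [-2.8, 1.1, 11.5]
grip_width: 0.578
grasp_force: 64.0
```

>>> jog_arm(steps=[-0.01,-0.03,0.04,0,0,0,-1,0,0,0,0,0,0,-1,0,0,0,0,0,0,-1])

```text
clock: 10.23
ee_pos: [0.5293, -0.152, 0.089]
eef_rot: [0.831, 0.556, 0.001, 0.002]
contact_force: [-1.7, 1.3, 13.2]
grip_width: 0.581
grasp_force: 64.0
```

>>> jog_arm(steps=[0,0,0,0,0,0,-1,0,0,0,0,0,0,-1])

```text
clock: 10.4
ee_pos: [0.5293, -0.1521, 0.089]
eef_rot: [0.831, 0.556, 0.001, 0.002]
contact_force: [-1.6, 1.8, 12.9]
grip_width: 0.579
grasp_force: 64.0
```

>>> jog_arm(steps=[0,-0.01,0.05,0,0,0,-1,0,0,0,0,0,0,-1,0,0,0,0,0,0,-1])

```text
clock: 10.65
ee_pos: [0.5293, -0.1521, 0.0883]
eef_rot: [0.831, 0.556, 0.001, 0.002]
contact_force: [-2.5, 1.3, 15.6]
grip_width: 0.582
grasp_force: 64.3
```

>>> jog_arm(steps=[0,0,0,0,0,0,-1])

```text
clock: 10.73
ee_pos: [0.5294, -0.1521, 0.0884]
eef_rot: [0.831, 0.556, 0.001, 0.002]
contact_force: [-2.3, 0.4, 16.2]
grip_width: 0.576
grasp_force: 64.3
```

>>> jog_arm(steps=[0,0,0,0,0,0.3,-1,0,0,0,0,0,0.4,-1,0,0,0,0,0,0.4,-1,0,0,0,0,0,0.4,-1,0,0,0,0,0,0.5,-1])

```text
clock: 11.15
ee_pos: [0.5293, -0.152, 0.0884]
eef_rot: [0.877, 0.481, 0.001, 0.002]
contact_force: [-2.2, 0.5, 15.1]
grip_width: 0.583
grasp_force: 64.5
```

```bash
python3 - <<'E'
from h import *
s=r.get_state();print(s['wrist_torque'],s['contact_force'],s['q'].round(2)); plan(s['ee_pos'],0,1)
E
```

```text
[0.27056719 0.51906162 0.18609516] [-2.1718387   0.53666871 15.13264091] [-0.42  0.54  1.64 -0.    0.96  0.15]
now [ 0.5293 -0.152   0.0884] psi -32.5 tilt 0.26 F [-2.2  0.5 15.1] w 0.583
[0.0, 0.0, 0.0] -6.5
```

>>> jog_arm(steps=[0,0,0,0,0,0.6,-1,0,0,0,0,0,0.6,-1,0,0,0,0,0,0.6,-1,0,0,0,0,0,0.6,-1,0,0,0,0,0,0.6,-1])

```text
clock: 11.57
ee_pos: [0.5293, -0.152, 0.0884]
eef_rot: [0.932, 0.362, 0.001, 0.002]
contact_force: [-2.3, 0.9, 16.0]
grip_width: 0.584
grasp_force: 64.5
```

```bash
python3 - <<'E'
from h import *
s=r.get_state();print(s['wrist_torque'])
p,d,c=look('top'); G,k=omask(p,(302,223,6,7)); S,k2=omask(p,(301,230,6,6)); print(G.round(1),k,S.round(1),k2, onz(c,G,.065).round(4))
E
```

```text
[0.34232    0.51692237 0.19946082]
[304. 228.] 4 [302.5 233.7] 7 [[ 0.4979 -0.1521  0.065 ]]
```

>>> jog_arm(steps=[0,0,0,0,0,0.6,-1,0,0,0,0,0,0.6,-1,0,0,0,0,0,0.6,-1,0,0,0,0,0,0.6,-1,0,0,0,0,0,0.6,-1])

```text
clock: 12.03
ee_pos: [0.5293, -0.1519, 0.0884]
eef_rot: [0.971, 0.237, 0.002, 0.001]
contact_force: [-3.3, 0.9, 17.0]
grip_width: 0.578
grasp_force: 64.4
```

>>> jog_arm(steps=[0,0,0,0,0,0.6,-1,0,0,0,0,0,0.6,-1,0,0,0,0,0,0.6,-1,0,0,0,0,0,0.4,-1,0,0,0,0,0,0.4,-1])

```text
clock: 12.45
ee_pos: [0.5293, -0.1518, 0.0884]
eef_rot: [0.992, 0.126, 0.002, 0.001]
contact_force: [-1.8, 0.9, 15.8]
grip_width: 0.586
grasp_force: 64.4
```

```bash
python3 - <<'E'
from h import *
s=r.get_state();print(s['wrist_torque'],s['contact_force']);plan(s['ee_pos'],0,1)
E
```

```text
[0.46740116 0.55809665 0.18818862] [-1.77727612  0.9383327  15.81122415]
now [ 0.5293 -0.1518  0.0884] psi -75.5 tilt 0.25 F [-1.8  0.9 15.8] w 0.586
[0.0, 0.0, 0.0] -15.1
```

>>> jog_arm(steps=[0,0,0,0,0,0.4,-1,0,0,0,0,0,0.4,-1,0,0,0,0,0,0.4,-1,0,0,0,0,0,0.4,-1,0,0,0,0,0,0.2,-1])

```text
clock: 12.87
ee_pos: [0.5293, -0.1518, 0.0884]
eef_rot: [0.999, 0.048, 0.002, 0.001]
contact_force: [-1.9, 2.0, 17.3]
grip_width: 0.58
grasp_force: 64.3
```

```bash
cat > t.py <<'E'
from h import *
s=r.get_state();print(s['wrist_torque'].round(3));plan(s['ee_pos'],0,1)
E
python3 t.py
```

```text
[0.413 0.418 0.219]
now [ 0.5293 -0.1518  0.0884] psi -84.5 tilt 0.25 F [-1.9  2.  17.3] w 0.58
[0.0, 0.0, 0.0] -16.9
```

>>> jog_arm(steps=[0,0,0,0,0,0.2,-1,0,0,0,0,0,0.2,-1,0,0,0,0,0,0,-1])

```text
clock: 13.12
ee_pos: [0.5293, -0.1518, 0.0884]
eef_rot: [1.0, 0.031, 0.002, 0.001]
contact_force: [-2.0, 1.0, 16.2]
grip_width: 0.583
grasp_force: 64.3
```

```bash
python3 t.py
```

```text
[0.448 0.45  0.155]
now [ 0.5293 -0.1518  0.0884] psi -86.5 tilt 0.25 F [-2.   1.  16.2] w 0.583
[0.0, 0.0, 0.0] -17.29
```

64° turned with no stop felt yet. I'll continue in small steps.

>>> jog_arm(steps=[0,0,0,0,0,0.2,-1,0,0,0,0,0,0.2,-1,0,0,0,0,0,0,-1])

```text
clock: 13.37
ee_pos: [0.5293, -0.1518, 0.0884]
eef_rot: [1.0, 0.013, 0.002, 0.001]
contact_force: [-2.2, 2.8, 16.0]
grip_width: 0.583
grasp_force: 64.3
```

```bash
python3 t.py
```

```text
[0.401 0.46  0.153]
now [ 0.5293 -0.1518  0.0884] psi -88.5 tilt 0.25 F [-2.2  2.8 16. ] w 0.583
[0.0, 0.0, 0.0] -17.69
```

>>> jog_arm(steps=[0,0,0,0,0,0.2,-1,0,0,0,0,0,0.2,-1,0,0,0,0,0,0,-1])

```text
clock: 13.62
ee_pos: [0.5293, -0.1518, 0.0884]
eef_rot: [1.0, -0.004, 0.002, 0.001]
contact_force: [-2.3, 2.9, 17.1]
grip_width: 0.585
grasp_force: 64.3
```

```bash
python3 t.py
```

```text
[0.445 0.447 0.106]
now [ 0.5293 -0.1518  0.0884] psi -90.5 tilt 0.25 F [-2.3  2.9 17.1] w 0.585
[0.0, 0.0, 0.0] 17.91
```

>>> jog_arm(steps=[0,0,0,0,0,0.15,-1,0,0,0,0,0,0.2,-1])

```text
clock: 13.78
ee_pos: [0.5294, -0.1518, 0.0884]
eef_rot: [1.0, -0.019, 0.002, 0.001]
contact_force: [-2.7, 2.4, 17.0]
grip_width: 0.579
grasp_force: 64.3
```

```bash
cat >> t.py <<'E'
p,d,c=look('top'); G,k=omask(p,(302,223,6,7)); print(G.round(1),k, onz(c,G,.065).round(4),r.get_state()['wrist_torque'].round(3))
E
python3 t.py
```

```text
[0.469 0.482 0.195]
now [ 0.5294 -0.1518  0.0884] psi -92.2 tilt 0.26 F [-2.7  2.4 17. ] w 0.579
[0.0, 0.0, 0.0] 17.56
[304.1 227.7] 5 [[ 0.4994 -0.1519  0.065 ]] [0.468 0.466 0.168]
```

>>> jog_arm(steps=[0,0,0,0,0,0.1,-1,0,0,0,0,0,0.2,-1])

```text
clock: 14.0
ee_pos: [0.5294, -0.1518, 0.0884]
eef_rot: [0.999, -0.032, 0.002, 0.001]
contact_force: [-1.4, 2.5, 16.2]
grip_width: 0.582
grasp_force: 64.6
```

```bash
python3 t.py
```

```text
[0.467 0.397 0.288]
now [ 0.5294 -0.1518  0.0884] psi -93.7 tilt 0.26 F [-1.4  2.5 16.2] w 0.582
[0.0, 0.0, 0.0] 17.27
[304.  227.9] 5 [[ 0.4984 -0.1519  0.065 ]] [0.479 0.409 0.175]
```

>>> jog_arm(steps=[0,0,0,0,0,0.1,-1,0,0,0,0,0,0.1,-1])

```text
clock: 14.22
ee_pos: [0.5294, -0.1518, 0.0884]
eef_rot: [0.999, -0.041, 0.002, 0.001]
contact_force: [-1.3, 3.3, 17.3]
grip_width: 0.581
grasp_force: 64.6
```

```bash
python3 t.py
```

```text
[0.489 0.345 0.268]
now [ 0.5294 -0.1518  0.0884] psi -94.7 tilt 0.26 F [-1.3  3.3 17.3] w 0.581
[0.0, 0.0, 0.0] 17.07
[303.9 227.6] 6 [[ 0.4995 -0.1511  0.065 ]] [0.484 0.355 0.28 ]
```

>>> jog_arm(steps=[0,0,0,0,0,0.1,-1,0,0,0,0,0,0.1,-1])

```text
clock: 14.43
ee_pos: [0.5295, -0.1518, 0.0884]
eef_rot: [0.999, -0.049, 0.002, 0.001]
contact_force: [-0.8, 1.8, 16.0]
grip_width: 0.583
grasp_force: 64.6
```

```bash
python3 t.py
```

```text
[0.461 0.354 0.27 ]
now [ 0.5295 -0.1518  0.0884] psi -95.7 tilt 0.27 F [-0.8  1.8 16. ] w 0.583
[0.0, 0.0, 0.0] 16.87
[303.8 227.4] 7 [[ 0.5001 -0.1505  0.065 ]] [0.489 0.397 0.27 ]
```

The stop is felt: torque rose from 0.18 to a steady 0.27 N m and the barrel mark has just started to creep. So the ring is home. Releasing.

>>> jog_arm(steps=[0,0,-0.06,0,0,0,-1,0,0,-0.04,0,0,0,-1,0,0,0,0,0,0,0.2,0,0,0,0,0,0,0.5,0,0,0,0,0,0,0.8])

```text
clock: 14.9
ee_pos: [0.5278, -0.1513, 0.0877]
eef_rot: [0.999, -0.05, -0.0, 0.0]
contact_force: [-0.4, -0.3, -0.3]
grip_width: 0.864
grasp_force: 0.0
```

>>> jog_arm(steps=[0,0,0,0,0,0,1,0,0,0,0,0,0,1,0,0,0,0,0,0,1,0,0,0,0,0,0,1,0,0,0,0,0,0,1])

```text
clock: 15.32
ee_pos: [0.528, -0.1512, 0.088]
eef_rot: [0.999, -0.05, -0.0, -0.0]
contact_force: [-0.1, 0.2, 0.6]
grip_width: 1.003
grasp_force: 0.0
```

>>> jog_arm(steps=[0,0,-0.3,0,0,0,1,0,0,-0.7,0,0,0,1,0,0,-1,0,0,0,1,0,0,-1,0,0,0,1,0,0,-1,0,0,0,1])

```text
clock: 15.73
ee_pos: [0.5279, -0.1511, 0.1693]
eef_rot: [0.999, -0.05, -0.0, -0.0]
contact_force: [1.0, 0.4, 1.0]
grip_width: 1.002
grasp_force: 0.0
```

>>> jog_arm(steps=[0,0,-1,0,0,0,1,0,0,-1,0,0,0,1,0,0,-1,0,0,0,1,0,0,-1,0,0,0,1,0,0,0,0,0,0,1])

```text
clock: 16.15
ee_pos: [0.5296, -0.1519, 0.2528]
eef_rot: [0.999, -0.049, 0.004, 0.001]
contact_force: [0.4, -0.2, 0.3]
grip_width: 1.0
grasp_force: 0.0
```

```bash
python3 - <<'E'
from h import *
T=[]
for n,b in(('scene',(245,180,60,70)),('top',(280,180,60,70))):
    p,d,c=look(n); x,y,w,h=b
    T.append(cv2.resize(p[y:y+h,x:x+w],(400,467),interpolation=cv2.INTER_CUBIC))
    if n=='top':
        G,k=omask(p,(302,223,6,7)); S,k2=omask(p,(301,230,6,6)); m=onz(c,np.array([G,S]),.067),onz(c,S,.036)
        P,_=cloud(n,297,216,22,14,p,d,c); q=P[(P[:,2]>.045)&(P[:,2]<.075)&(np.hypot(*(P[:,:2]-[.529,-.152]).T)<.04)]; a,e=circ(q,.029)
        P,_=cloud(n,294,180,28,50,p,d,c);q=P[np.hypot(*(P[:,:2]-[.529,-.152]).T)<.035]
        print(G,S,m[0][0].round(4),m[1].round(4),'barrel',a.round(4),'zmax',np.percentile(q[:,2],[90,98]).round(4),[np.degrees(np.arctan2(-(v-a)[1],-(v-a)[0])).round(1) for v in (m[0][0][:2],m[1][0][:2])])
save('crop5.png',np.hstack(T)); print(r.get_state()['contact_force'])
E
```

```text
[303.90909091 226.53333333] [302.45462403 233.77960242] [ 0.502  -0.1502  0.067 ] [[ 0.4934 -0.1501  0.036 ]] barrel [ 0.5292 -0.1534] zmax [0.1442 0.1492] [np.float64(-6.8), np.float64(-5.3)]
[ 0.15267897 -1.2231283  -0.91958254]
```

View pics/crop5.png

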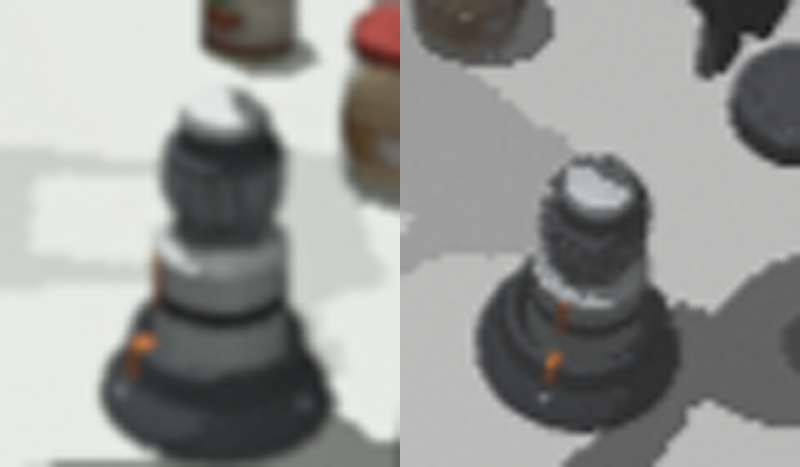

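The grinder stands seated, its top at about 147 mm as expected. The marks line up to within about 2° (top crop: (562,316) and (555,360)), and the gripper is clear.

```bash
python3 -c "
from cell import r
print(r.hand_in())"
```

```text
the job is handed in; nothing more can be done
None
```

The grinder is seated in the stand with its orange marks within about 2° of each other and the lock ring turned home to its stop; I let go with the gripper clear and handed the job in at about 16 s, though the hand-in gave no verdict.

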